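# Bring the salt round on the spice carousel

### The arm

A 6-joint arm with a two-finger parallel gripper is mounted at the origin on a cart in front of the work surface, level with it; the furniture and walls round the work are solid. World frame = base frame: x ahead of the robot, y to its left, z up, the work surface at z = 0. Lengths are in mm, angles in rad, forces in N, time in s.
With the tool pointing down it reaches from about 275 to 750 mm from the base axis. Payload 10.2 kg.
Tool frame: the origin (TCP) lies between the finger pads; the fingertips stand 22 mm ahead of it and the grasp point (between the pads) lies 3 mm ahead of it (ctrl.nose_length is the distance from the TCP to the fingertips, in mm); z points along the fingers, y is the line along which they close (so a half turn about z gives the same grasp; the last joint's range is limited). The gripper opens to 85 mm and grips with 20 to 120 N. Pads are 22 mm wide; open, the fingers measure 114 mm over their backs; the gripper's body (76 mm by 85 mm) begins 54 mm behind the grasp point. The pads swing forward as they close: fully open they stand 13 mm farther back than shut.
Start: joints at [1.018, 0.313, 1.498, -0, 1.331, -0.223], TCP at [170.036, 496.708, 220.494] pointing down, gripper open.
Joint ranges: [-2.94, 2.94], [-0.97, 2.17], [0.19, 2.56], [-1.23, 4.37], [0.02, 3.11], [-2.88, 2.88]. Speed limits (rad/s): [2.39, 2.39, 3.01, 3.14, 3.14, 3.14].

### API

Orientations are given as a unit quaternion [w, x, y, z].
In Python, from rig import sense, imaging, ctrl gives the robot as it stands. The module is installed in compiled form; this text tells all that it offers.
- The arm moves only by the tool apply_moves, never from a script. Its argument "commands" is a list of rows, each a list of 5 numbers: the gripper command: -1 is fully open, 1 is shut, values between are in proportion, then the shift along the tool's x, y, z in mm, then the turn about the tool's z in degrees. A call has 1 to 20 rows; each row shifts and turns the commanded pose from where the row before left it, along the tool's axes as they then stand; what a row does not reach is not made up. A row lasts 1/8 s, in which the tool goes at most 62.5 mm and 10.7 degrees, less where a joint would pass 70% of its speed; a pose out of reach is approached as far as the arm can. A call is refused whole if a number of a shift passes 62.5 or a number of a turn 10.7, either way. A call with a gripper value outside its range is refused whole. The fingers move at their own pace and stop on an object; "newtons" is the grip in N (left out, the last holds). Time passes only in rows, so rows that do not move let the fingers close. It gives the time, the measured TCP pose, the force, the opening and the grip force at its end, in the units of the state.
- sense(): the state, without advancing time (a new reading comes with each control period).
- imaging.capture(name): name is "scene" or "top" or "wrist"; returns the picture (480x640x3 uint8, blue, green, red); there is no depth.
- imaging.calibration(name): a dict with "camera_matrix" (3x3 intrinsics, pixels), "world_to_cam" (4x4, takes a point from world to camera coordinates). Camera axes: x right, y up, looking along -z (the intrinsics and any distortion apply to the point x, -y, -z); pixel columns grow to the right and rows downward; lengths in mm; the calibration is good to about 2 mm. A picture is of the moment at which its call begins: read the wrist's pose just before it. calibration takes no time and is no camera call; for the wrist camera it gives the pose at the moment of the call.
- ctrl.finish_job(): hands the job in; it is judged then, once.
The state is a dict: "time_s": time; "joints": joint angles; "dq": joint speeds; "tau": joint torques, N m; "eef_pos": TCP position; "ee_rot": TCP orientation; "force": force on the tool from outside, world axes, zero at the start; "wrist_torque": the same for the moment, N m; "grip_width": opening from 0.0 (shut) to 1.0 (fully open); "grip_force": force on a finger pad.
Only numpy, scipy, OpenCV 4.12 (cv2) and the standard library are available. Lean on these libraries where they do the work, as an engineer would, in place of code of your own. Each camera call takes 0.05 s, during which the arm holds its last target. There are 200 camera calls.

### The job

Turn the spice carousel until the salt shaker (the one with the grey cap) stands squarely at the yellow pointer on the base, by gently pushing an arm of the white cross handle on top with a finger; either direction will do. Do not grip or lift anything, do not touch the shaker or the jars, keep them upright in their wells, and leave the egg timer, cork and match box where they are.

Things in the scene. Friction and masses are not known exactly. Their poses are not given: they have to be found in the camera images.
- carousel: fixed round dark wooden base of the spice carousel, 190 mm across, screwed down; origin on the turning axis at worktop height, z up. A yellow pointer tab, 16 to 22 mm wide and 8 mm high, sticks out of its rim along its own -x axis, to 124 mm from the axis
- turntable: turning part: white four-armed cross handle on a post over a wooden disc. Origin on the vertical turning axis at arm mid-height, 150 mm above the worktop; arms along its own +x, +y, -x, -y, each 10 mm wide, 22 mm high (139 to 161 mm above the worktop), ending 92 mm from the axis in a 16 mm round end. Steel hub 32 mm across, top at 168 mm. Each arm lies half-way between two wells
- disc_top (a point): centre of the turntable's light wooden disc, on the axis, 18 mm above the worktop. Disc 184 mm across, four round wells in it (centres 60 mm from the axis, 90 degrees apart, rims 12 mm high); jar lids end 124 mm above the worktop, below the arms. It turns up to 6.28 rad either way from the start with light friction (0.07 N m) and stays where it is left
- serve_spot (a point): point fixed to the base, 60 mm from the axis towards the yellow pointer, 18 mm above the worktop: the middle of a well that stands exactly at the pointer
- salt: salt shaker, glass with a pale grey domed cap (the only one without a red cap), 44 mm across and 90 mm high, standing loose in one of the four wells; origin at the centre of its underside, 18 mm above the worktop
- egg_timer: red and white egg timer, 61 mm across, 52 mm high, loose on the worktop behind the carousel; origin at the centre of its underside
- cork: cork, 24 mm across, 40 mm high, standing loose on the worktop behind the carousel; origin at the centre of its underside
- match_box: red match box, 54x36x15 mm, lying loose on the worktop behind the carousel; origin at the centre of its underside
- jar_a: glass spice jar with a red cap, 45 mm across and 106 mm high, standing loose in one of the wells; origin at the centre of its underside
- jar_b: glass spice jar with a red cap, 45 mm across and 106 mm high, standing loose in one of the wells; origin at the centre of its underside
- jar_c: glass spice jar with a red cap, 45 mm across and 106 mm high, standing loose in one of the wells; origin at the centre of its underside

How it is judged (in metres and radians):
On the way:
1. a finger pushes on the cross handle (contact force between the fingers and turntable above 0.3 N), for 0.1 s.
At the end, for the whole second after the job is handed in: The salt shaker's axis is within 12 mm (horizontally) of the well position at the pointer, the turntable is at rest, the shaker and all three jars stand upright (within 0.15 rad) down in their wells, and the egg timer, cork and match box are within 20 mm of where they began (horizontal distance between salt and serve_spot below 0.012 m and angular speed of turntable below 0.05 rad/s and angle between each of salt, jar_a, jar_b, jar_c's own z axis and vertical below 0.15 rad and z of each of salt, jar_a, jar_b, jar_c in the frame of carousel below 0.026 m and horizontal distance between each of salt, jar_a, jar_b, jar_c and carousel below 0.07 m and distance of each of egg_timer, cork, match_box from where it was at the start of the episode below 0.02 m); the robot touches nothing.
It fails at once if an arm of the cross handle is gripped between the fingers (contact force between the fingers and turntable above 0.5 N and z of the grasp point in the frame of turntable below 0.012 m and (x of the grasp point in the frame of turntable between -0.005 and 0.005 m or y of the grasp point in the frame of turntable between -0.005 and 0.005 m)).
It fails at once if the turntable is turned by the fingers from low down (disc, wells or post) and not by the cross handle on top (contact force between the fingers and turntable above 0.5 N and height (world z) of the grasp point below 0.12 m).
It fails at once if a jar or the salt shaker is touched by the robot, lifted out of its well or tipped (contact force between any of the fingers, the arm and salt above 0.5 N or contact force between any of the fingers, the arm and jar_a above 0.5 N or contact force between any of the fingers, the arm and jar_b above 0.5 N or contact force between any of the fingers, the arm and jar_c above 0.5 N or z of any of salt, jar_a, jar_b, jar_c in the frame of carousel above 0.03 m or angle between any of salt, jar_a, jar_b, jar_c's own z axis and vertical above 0.35 rad).
It fails at once if the cross handle is pressed or squeezed with more than 25 N (contact force between the fingers and turntable above 25 N).
It fails at once if the egg timer, cork or match box is displaced by more than 20 mm (distance of any of egg_timer, cork, match_box from where it was at the start of the episode above 0.02 m).
It also fails if it takes over 48 s, if anything falls off the work surface, if the arm or the gripper's body presses on something with over 40 N, if the wrist force passes 120 N, or if a joint passes its speed limit or range.

## Working session

There is one attempt and no reset: what is moved stays moved. The work goes in short steps, Python scripts to look and compute and a tool call to move; the robot and the scene stay as the last step left them, time stands still between calls to the robot, and variables do not carry over. Pictures are saved under pics/ and viewed, at most 10 in all, crops included, and the job is handed in when it is done.

Besides the shell and the picture viewer there is one more tool, called after "Emit:" as name(argument=value, ...) on one line, values as JSON. apply_moves: Moves the arm, as the interface text tells. Its arguments: {"type":"object","properties":{"commands":{"type":"array","items":{"type":"array","items":{"type":"number"}}},"newtons":{"type":"number"}},"required":["commands"]}

```bash
mkdir -p pics; python3 - <<'E'
from rig import sense, imaging, ctrl
import cv2,numpy as np
for n in("scene","top"):
    cv2.imwrite(f"pics/{n}0.png",imaging.capture(n))
    c=imaging.calibration(n);print(n,np.round(c["camera_matrix"],1).tolist(),np.round(c["world_to_cam"],3).tolist(),[k for k in c])
s=sense();print(s)
E
```

```text
scene [[488.7, 0.0, 320.5], [0.0, 488.7, 240.5], [0.0, 0.0, 1.0]] [[-0.731, -0.682, -0.01, 369.726], [0.497, -0.542, 0.678, -440.49], [-0.468, 0.491, 0.735, -608.057], [0.0, 0.0, 0.0, 1.0]] ['camera_matrix', 'world_to_cam']
top [[496.9, 0.0, 321.2], [0.0, 496.9, 233.4], [0.0, 0.0, 1.0]] [[-0.024, -1.0, 0.007, -73.841], [0.996, -0.024, 0.081, -602.6], [-0.081, 0.009, 0.997, -923.832], [0.0, 0.0, 0.0, 1.0]] ['camera_matrix', 'world_to_cam']
{'time_s': 0.1, 'joints': array([ 1.01759830e+00,  3.13372710e-01,  1.49837141e+00,  5.29023700e-06,
        1.33103365e+00, -2.23397394e-01]), 'dq': array([ 0.00160678, -0.00226083, -0.0017218 ,  0.0009852 , -0.00087502,
       -0.00031048]), 'tau': array([ 3.21070220e-03, -4.12902761e+01, -2.60139978e+01, -9.61944193e-05,
        3.05697613e-03, -3.03179229e-05]), 'eef_pos': array([169.89511454, 496.4806871 , 219.99936405]), 'ee_rot': array([-2.26728367e-04,  1.64154592e-01,  9.86434447e-01, -5.47472626e-04]), 'force': array([-0.0012045 ,  0.61642383,  0.02418569]), 'wrist_torque': array([0.02299481, 0.01513877, 0.02312988]), 'grip_force': 0.0, 'grip_width': 1.001119763585596}
```

View pics/top0.png

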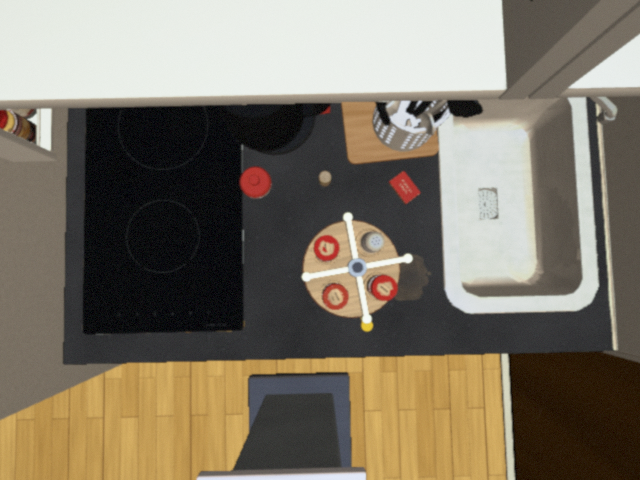

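View pics/scene0.png

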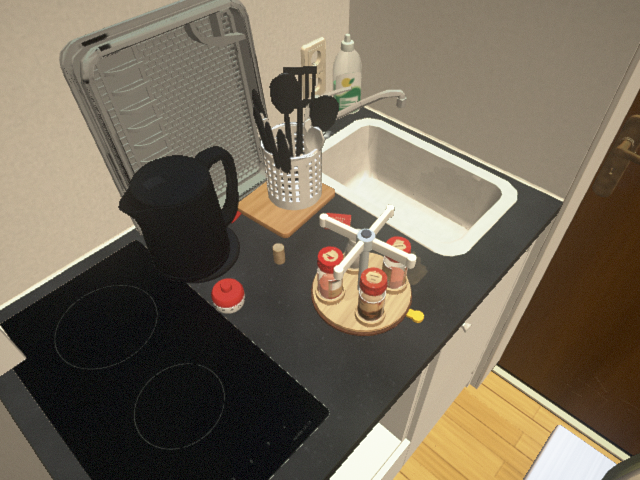

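The top view shows the hub at about (358,267), with arm ends at (348,217), (408,259), (367,320) and (306,276). The salt is at (373,241) and the yellow pointer at (367,326). The timer, cork and match box are behind the carousel. Next I'll compute their positions.

```bash
cat > h.py <<'E'
from rig import sense, imaging, ctrl
import cv2,numpy as np
def ray(n,uv,z):
    c=imaging.calibration(n);K=c["camera_matrix"];M=c["world_to_cam"];R=M[:3,:3];o=-R.T@M[:3,3]
    p=np.linalg.inv(K)@[uv[0],uv[1],1];d=R.T@(p*[1,-1,-1]);return (o+d*(z-o[2])/d[2])[:2]
def cents(m,amin=10):
    n,l,s,c=cv2.connectedComponentsWithStats(m.astype(np.uint8));return [(c[i],s[i,4]) for i in range(1,n) if s[i,4]>=amin]
E
python3 - <<'E'
from h import *
im=cv2.imread("pics/top0.png");hsv=cv2.cvtColor(im,cv2.COLOR_BGR2HSV)
H,S,V=cv2.split(hsv)
roi=np.zeros(H.shape,bool);roi[200:345,290:425]=1
ym=(H>22)&(H<33)&(S>200)&(V>150)&roi
for c,a in cents(ym):print("yellow",c,a,ray("top",c,8))
w=(S<40)&(V>200)&roi
for c,a in cents(w):print("white",c,a,ray("top",c,161))
for n,uv,z in[("hub",(358,267),168),("e1",(348,217),161),("e2",(408,259),161),("e3",(367,320),161),("e4",(306,276),161),("salt",(373,241),108),("ja",(327,247),124),("jb",(335,296),124),("jc",(383,288),124),("timer",(256,182),45),("cork",(325,177),40),("mbox",(404,187),15)]:
    print(n,np.round(ray("top",uv,z),1))
big=cv2.resize(im[200:345,290:425],None,fx=4,fy=4,interpolation=cv2.INTER_CUBIC);cv2.imwrite("pics/c.png",big)
dm=((H>8)&(H<25)&(S>60)&(S<180)&(V>120)&roi);p=np.argwhere(dm)[:,::-1].astype(np.int32)
e=cv2.minEnclosingCircle(cv2.convexHull(p));print("disc",e,ray("top",e[0],18))
E
```

```text
white [351.00352113 235.93309859] 284 [ 584.27388828 -135.6528037 ]
white [358.53758542 277.78359909] 878 [ 515.89676818 -145.89587816]
hub [ 533.3 -145. ]
e1 [ 615.5 -131.6]
e2 [ 544.4 -227.4]
e3 [ 447.8 -157.5]
e4 [520.9 -60.7]
salt [ 578.5 -177.3]
ja [569.1 -96.7]
jb [ 485.8 -108.1]
jc [ 497.3 -189.8]
timer [699.   32.3]
cork [706.5 -97.9]
mbox [ 688.2 -251.6]
disc ((352.2652587890625, 276.6016845703125), 56.628360748291016) [ 517.02117677 -145.58964493]
```

View pics/c.png

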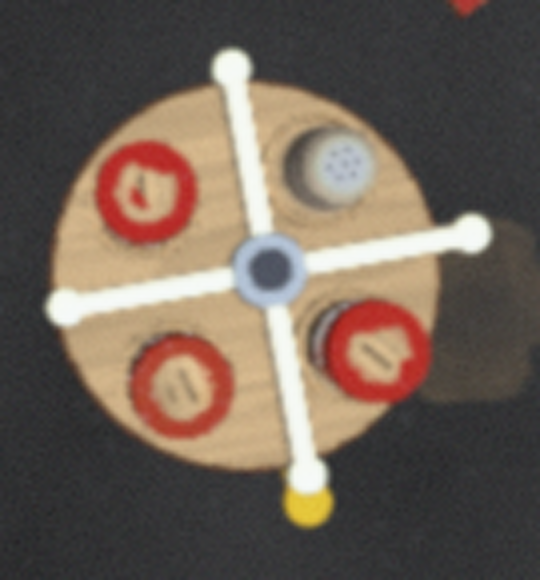

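Emit:
apply_moves(commands=[[1, -31.7, -34.4, 0, 0], [1, -31.7, -34.4, 0, 0], [1, -31.7, -34.4, 0, 0], [1, -31.7, -34.4, 0, 0], [1, -31.7, -34.4, 0, 0], [1, -31.7, -34.4, 0, 0], [1, -31.7, -34.4, 0, 0], [1, -31.7, -34.4, 0, 0], [1, -31.7, -34.4, 0, 0], [1, -31.7, -34.4, 0, 0], [1, -31.7, -34.4, 0, 0], [1, -31.7, -34.4, 0, 0], [1, -31.7, -34.4, 0, 0], [1, -31.7, -34.4, 0, 0], [1, 0, 0, 0, 9.5], [1, 0, 0, 0, 9.5], [1, 0, 0, 0, 9.5], [1, 0, 0, 0, 9.5], [1, 0, 0, 0, 9.3], [1, 0, 0, 0, 0]], newtons=20)

```text
time_s: 2.6
eef_pos: [433.8, -102.6, 220.3]
ee_rot: [-0.0, 0.545, 0.838, -0.0]
force: [-0.6, 0.5, 0.2]
grip_width: -0.002
grip_force: 0.0
```

```bash
cat >> h.py <<'E'
def plan(axis,alpha,lat,r=74):
    "shift in tool axes to reach tool pose beside virtual arm at angle alpha (deg)"
    s=sense();w,x,y,z=s["ee_rot"];yaw=np.degrees(np.arctan2(2*(x*y+w*z),1-2*(y*y+z*z)))
    a=np.radians(alpha);u=np.array([np.cos(a),np.sin(a)]);t=np.array([u[1],-u[0]])
    g=np.array(axis)+r*u-lat*t;d=g-s["eef_pos"][:2];c,q=np.cos(np.radians(yaw)),np.sin(np.radians(yaw))
    print("t",s["time_s"],"pos",s["eef_pos"].round(1),"yaw",yaw.round(1),"want yaw",alpha-90,"shift tool xy",np.round([d@[c,q],d@[q,-c]],1),"turn",round((yaw-(alpha-90)+180)%360-180,1),"F",s["force"].round(1),"w",s["grip_width"])
E
python3 - <<'E'
from h import *
print(ctrl.nose_length)
ax=np.array([532.1,-144.3])
plan(ax,203.7,16)
for n in("scene","top"):
    im=cv2.imread(f"pics/{n}0.png");H,S,V=cv2.split(cv2.cvtColor(im,cv2.COLOR_BGR2HSV))
    r=np.zeros(H.shape,bool)
    if n=="top": r[315:340,350:385]=1
    else: r[300:335,400:435]=1
    for c,a in cents((H>20)&(H<34)&(S>150)&r,5):
        p=ray(n,c,8);d=p-ax;print(n,c,a,p,np.degrees(np.arctan2(d[1],d[0]))%360,np.hypot(*d))
E
```

```text
22.0
t 2.6 pos [ 433.8 -102.6  220.3] yaw 113.9 want yaw 113.69999999999999 shift tool xy [-93.7  -1.1] turn 0.2 F [-0.6  0.5  0.2] w -0.0021935094126222915
scene [415.35664336 314.67832168] 143 [ 425.58215563 -165.54654997] 191.28043868996974 108.61614545938181
top [366.5        326.69767442] 86 [ 420.76525983 -170.73029961] 193.35451810210708 114.42895221556638
```

Emit:
apply_moves(commands=[[1, -47, -0.5, 0, 0], [1, -47, -0.5, 0, 0], [1, 0, 0, 0, 0], [1, 0, 0, 18, 0], [1, 0, 0, 18, 0], [1, 0, 0, 16, 0], [1, 0, 0, 0, 0]])

```text
time_s: 3.48
eef_pos: [470.3, -188.1, 167.7]
ee_rot: [-0.001, 0.545, 0.838, 0.0]
force: [0.1, 0.5, 0.7]
grip_width: 0.006
grip_force: 0.0
```

```bash
python3 - <<'E'
from h import *
plan([532.1,-144.3],203.7,16);plan([532.1,-144.3],198.7,16)
E
```

```text
t 3.475 pos [ 470.3 -188.1  167.7] yaw 114.0 want yaw 113.69999999999999 shift tool xy [-0.8  0.2] turn 0.3 F [0.1 0.5 0.7] w 0.005591140052249295
t 3.475 pos [ 470.3 -188.1  167.7] yaw 114.0 want yaw 108.69999999999999 shift tool xy [ 5.8 -0.9] turn 5.3 F [0.1 0.5 0.7] w 0.005591140052249295
```

Emit:
apply_moves(commands=[[1, 6.5, -1.1, 0, 5], [1, 6.5, -1.1, 0, 5], [1, 6.5, -1.1, 0, 5], [1, 6.5, -1.1, 0, 5], [1, 6.5, -1.1, 0, 5], [1, 6.5, -1.1, 0, 5], [1, 6.5, -1.1, 0, 5], [1, 6.5, -1.1, 0, 5], [1, 0, 0, 0, 0]])

```text
time_s: 4.6
eef_pos: [456.9, -138.9, 169.3]
ee_rot: [0.0, 0.799, 0.602, 0.0]
force: [-0.4, -1.6, 0.3]
grip_width: -0.002
grip_force: 0.0
```

```bash
python3 - <<'E'
from h import *
plan([532.1,-144.3],163.7,16)
cv2.imwrite("pics/s1.png",imaging.capture("scene")[140:360,200:520])
E
```

```text
t 4.6 pos [ 456.9 -138.9  169.3] yaw 74.0 want yaw 73.69999999999999 shift tool xy [-0.1 -0.3] turn 0.3 F [-0.4 -1.6  0.3] w -0.0022216203180240902
```

View pics/s1.png

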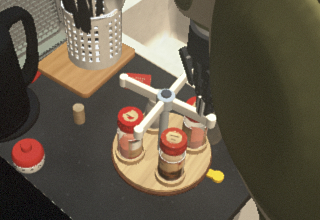

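The finger rests against the near arm at about crop (200,110). The handle has started to turn with about 1.6 N of force, so I'll continue.

Emit:
apply_moves(commands=[[1, 6.5, -1.1, 1.5, 5], [1, 6.5, -1.1, 0, 5], [1, 6.5, -1.1, 0, 5], [1, 6.5, -1.1, 0, 5], [1, 6.5, -1.1, 0, 5], [1, 6.5, -1.1, 0, 5], [1, 6.5, -1.1, 0, 5], [1, 6.5, -1.1, 0, 5], [1, 6.5, -1.1, 0, 5], [1, 6.5, -1.1, 0, 5], [1, 6.5, -1.1, 0, 5], [1, 6.5, -1.1, 0, 5], [1, 6.5, -1.1, 0, 5], [1, 6.5, -1.1, 0, 5], [1, 6.5, -1.1, 0, 5], [1, 6.5, -1.1, 0, 5], [1, 6.5, -1.1, 0, 5], [1, 6.5, -1.1, 0, 5], [1, 0, 0, 0, 0]])

```text
time_s: 7.02
eef_pos: [537.8, -69.5, 167.1]
ee_rot: [0.0, 0.99, -0.14, 0.0]
force: [0.6, 0.5, 0.4]
grip_width: 0.001
grip_force: 0.0
```

```bash
python3 - <<'E'
from h import *
plan([532.1,-144.3],73.7,16);plan([532.1,-144.3],60,16)
im=imaging.capture("top");cv2.imwrite("pics/t2.png",cv2.resize(im[190:345,280:435],None,fx=3.5,fy=3.5,interpolation=cv2.INTER_CUBIC))
E
```

```text
t 7.025 pos [537.8 -69.5 167.1] yaw -16.0 want yaw -16.299999999999997 shift tool xy [-0.4 -0.7] turn 0.3 F [0.6 0.5 0.4] w 0.0009105732778988842
t 7.025 pos [537.8 -69.5 167.1] yaw -16.0 want yaw -30 shift tool xy [17.5 -2.3] turn 14.0 F [0.6 0.5 0.4] w 0.0009105732778988842
```

View pics/t2.png

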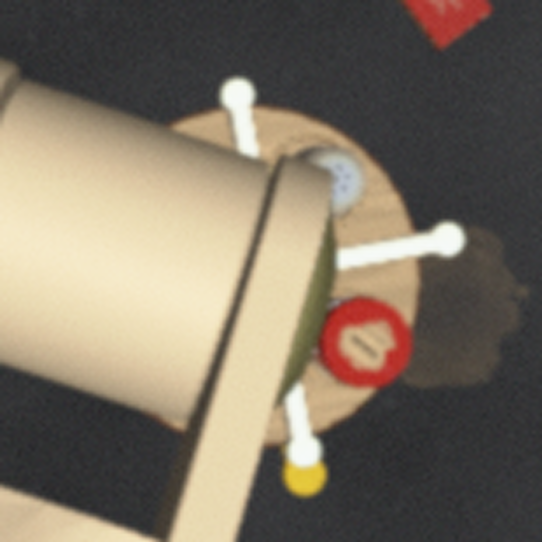

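The handle has not turned. The salt and the arms are where they started, so the finger passed over without engaging. I'll look at the fingertip in the scene and wrist views.

```bash
python3 - <<'E'
from h import *
a=imaging.capture("scene")[150:350,230:480];b=imaging.capture("wrist")
a=cv2.resize(a,None,fx=1.92,fy=1.92,interpolation=cv2.INTER_CUBIC)
b=cv2.resize(b,(512,384))[:,128:448]
cv2.imwrite("pics/sw.png",np.hstack([a,b]))
c=imaging.calibration("scene")
p=c["world_to_cam"]@[*(sense()["eef_pos"]+[0,0,-22]),1];q=c["camera_matrix"]@(p[:3]*[1,-1,-1]);print((q[:2]/q[2]-[230,150])*1.92)
E
```

```text
[200.78778253 218.6035315 ]
```

View pics/sw.png

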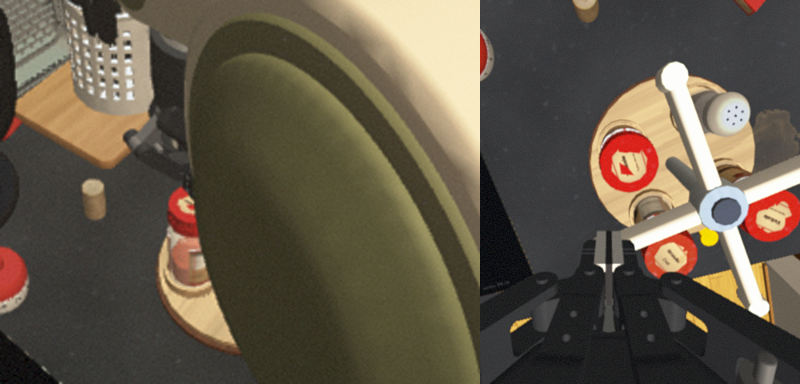

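```bash
python3 - <<'E'
from h import *
b=imaging.capture("wrist");c=imaging.calibration("wrist");e=sense()["eef_pos"]
def pr(P):
    p=c["world_to_cam"]@[*P,1];q=c["camera_matrix"]@(p[:3]*[1,-1,-1]);return q[:2]/q[2]
print(sense()["joints"].round(3), (np.linalg.inv(c["world_to_cam"])[:3,3]).round(1))
def mk(P,col):
    u=pr(P);print(np.round(P),u.round());cv2.drawMarker(b,tuple(int(v) for v in u),col,0,14,2)
mk(e+[0,0,-22],(0,255,0)); mk(e,(255,0,255))
for a in range(4):
    t=np.radians(8.7+90*a);mk([532.1+84*np.cos(t),-144.3+84*np.sin(t),161],(255,0,0))
mk([532.1,-144.3,168],(0,0,255))
cv2.imwrite("pics/w3.png",b)
E
```

```text
[-0.345  0.396  1.525 -0.     1.221  1.507] [610.1 -91.7 320.4]
[537. -69. 145.] [318. 276.]
[537. -69. 167.] [318. 294.]
[ 615. -132.  161.] [406.  95.]
[519. -61. 161.] [313. 322.]
[ 449. -157.  161.] [510. 386.]
[ 545. -227.  161.] [638. 190.]
[ 532. -144.  168.] [471. 265.]
```

View pics/w3.png

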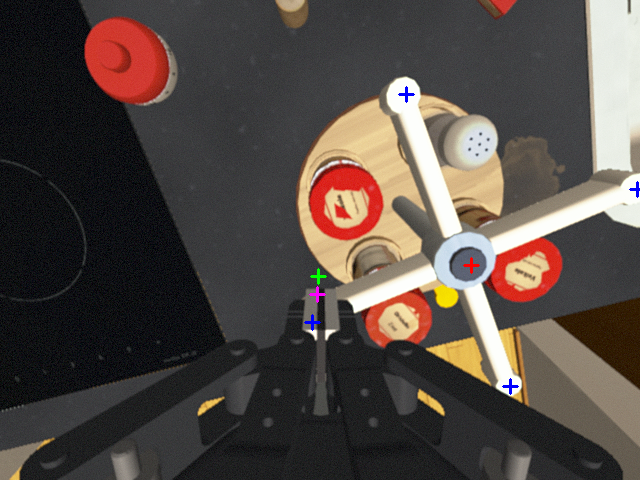

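The wrist projection shows the real fingertips at about TCP height (pixel 318,292), not 22 mm ahead. The finger therefore went over the arms. I'll raise it, swing back to the start side and go lower.

Emit:
apply_moves(commands=[[1, 0, 0, -20, 0], [1, 0, 0, -15, 0], [1, -12.6, 3.9, 0, -10], [1, -12.6, 3.9, 0, -10], [1, -12.6, 3.9, 0, -10], [1, -12.6, 3.9, 0, -10], [1, -12.6, 3.9, 0, -10], [1, -12.6, 3.9, 0, -10], [1, -12.6, 3.9, 0, -10], [1, -12.6, 3.9, 0, -10], [1, -12.6, 3.9, 0, -10], [1, -12.6, 3.9, 0, -10], [1, -12.6, 3.9, 0, -10], [1, -12.6, 3.9, 0, -10], [1, -12.6, 3.9, 0, -10], [1, 0, 0, 20, 0], [1, 0, 0, 20, 0], [1, 0, 0, 10, 0], [1, 0, 0, 0, 0]])

```text
time_s: 9.6
eef_pos: [471.0, -189.2, 152.0]
ee_rot: [-0.0, 0.546, 0.838, 0.0]
force: [0.1, -0.3, 0.6]
grip_width: -0.003
grip_force: 0.0
```

```bash
python3 - <<'E'
from h import *
plan([532.1,-144.3],203.7,16)
b=imaging.capture("wrist");cv2.imwrite("pics/w4.png",b)
c=imaging.calibration("wrist");e=sense()["eef_pos"];print(e)
for P in(e,e+[0,0,-22],[532.1+84*np.cos(np.radians(188.7)),-144.3+84*np.sin(np.radians(188.7)),161]):
    p=c["world_to_cam"]@[*P,1];q=c["camera_matrix"]@(p[:3]*[1,-1,-1]);print(q[:2]/q[2])
E
```

```text
t 9.6 pos [ 471.  -189.2  152. ] yaw 113.8 want yaw 113.69999999999999 shift tool xy [0.6 0. ] turn 0.1 F [ 0.1 -0.3  0.6] w -0.00302359807310713
[ 471.24029601 -189.44652617  152.51937531]
[323.6364023  294.93579977]
[323.33611881 277.09191924]
[307.63940864 223.70021682]
```

View pics/w4.png

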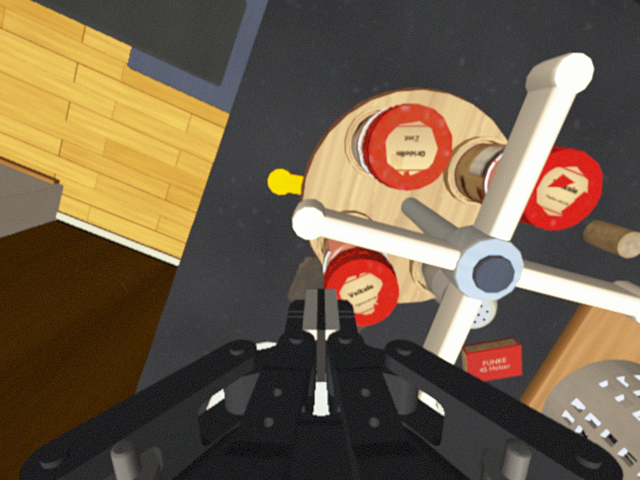

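The finger is at (320,290), on the near side of the arm whose end is at (309,221). The jar lid sits lower, near (365,285). I'll push and check the force.

Emit:
apply_moves(commands=[[1, 6.5, -1.1, 0, 5], [1, 6.5, -1.1, 0, 5], [1, 6.5, -1.1, 0, 5], [1, 6.5, -1.1, 0, 5], [1, 6.5, -1.1, 0, 5], [1, 6.5, -1.1, 0, 5], [1, 6.5, -1.1, 0, 5], [1, 0, 0, 0, 0]])

```text
time_s: 10.65
eef_pos: [457.1, -146.2, 152.9]
ee_rot: [0.001, 0.772, 0.635, 0.0]
force: [0.1, 0.1, -0.1]
grip_width: -0.007
grip_force: 0.0
```

```bash
python3 - <<'E'
from h import *
plan([532.1,-144.3],168.7,16)
b=imaging.capture("wrist");cv2.imwrite("pics/w5.png",b)
E
```

```text
t 10.65 pos [ 457.1 -146.2  152.9] yaw 78.9 want yaw 78.69999999999999 shift tool xy [ 0.6 -0.8] turn 0.2 F [ 0.1  0.1 -0.1] w -0.006577133498546392
```

View pics/w5.png

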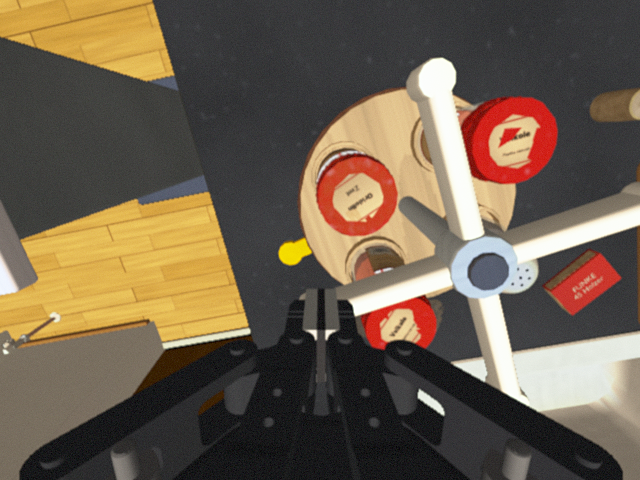

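Again no contact: the arm now runs under the fingertips at (335,297) and the force is zero. I'll work out the true tip height from the wrist ray.

```bash
python3 - <<'E'
from h import *
s=sense();c=imaging.calibration("wrist");K=c["camera_matrix"];M=c["world_to_cam"];R=M[:3,:3];o=-R.T@M[:3,3]
w,x,y,z=s["ee_rot"];from scipy.spatial.transform import Rotation as T
Q=T.from_quat([x,y,z,w]).as_matrix()
print(K.round(1).tolist(),"cam in tool",Q.T@(o-s["eef_pos"]))
for u,v in[(320,290),(304,290),(337,290),(304,328),(337,328)]:
    d=Q.T@R.T@((np.linalg.inv(K)@[u,v,1])*[1,-1,-1]);oo=Q.T@(o-s["eef_pos"])
    for X in(-11,0,5,11):print((u,v),(oo+d*(X-oo[0])/d[0]).round(1))
E
```

```text
[[341.4, 0.0, 320.7], [0.0, 341.4, 240.9], [0.0, 0.0, 1.0]] cam in tool [  75.62371749   -0.862191   -153.30417401]
(320, 290) [-11.   -1.4  26.8]
(320, 290) [ 0.  -1.3  3.9]
(320, 290) [ 5.  -1.3 -6.5]
(320, 290) [ 11.   -1.2 -19. ]
(304, 290) [-11.  -10.6  26.8]
(304, 290) [ 0.  -9.4  3.9]
(304, 290) [ 5.  -8.8 -6.5]
(304, 290) [ 11.   -8.1 -19. ]
(337, 290) [-11.    8.5  26.8]
(337, 290) [0.  7.3 3.9]
(337, 290) [ 5.   6.8 -6.5]
(337, 290) [ 11.    6.1 -18.9]
(304, 328) [-11.   -8.7 -13.7]
(304, 328) [  0.   -7.7 -31.4]
(304, 328) [  5.   -7.3 -39.5]
(304, 328) [ 11.   -6.7 -49.2]
(337, 328) [-11.    6.7 -13.7]
(337, 328) [  0.    5.7 -31.4]
(337, 328) [  5.    5.3 -39.5]
(337, 328) [ 11.    4.8 -49.1]
```

```bash
python3 - <<'E'
from h import *
c=imaging.calibration("wrist")
for a in(8.7,98.7,188.7,278.7):
  for r in(84,50):
    P=[532.1+r*np.cos(np.radians(a)),-144.3+r*np.sin(np.radians(a)),161]
    p=c["world_to_cam"]@[*P,1];q=c["camera_matrix"]@(p[:3]*[1,-1,-1]);print(a,r,(q[:2]/q[2]).round())
E
```

```text
8.7 84 [675. 208.]
8.7 50 [595. 234.]
98.7 84 [439.  79.]
98.7 50 [459. 164.]
188.7 84 [311. 324.]
188.7 50 [378. 302.]
278.7 84 [515. 408.]
278.7 50 [503. 357.]
```

```bash
python3 - <<'E'
from h import *
plan([532.1,-144.3],198.7,18,82)
E
```

```text
t 10.7 pos [ 457.  -146.4  152.7] yaw 78.9 want yaw 108.69999999999999 shift tool xy [-39.9  11. ] turn -29.8 F [ 0.9  0.5 -0.5] w 0.0005623600927391723
```

Emit:
apply_moves(commands=[[1, 0, 0, -15, 0], [1, -20, 5.5, 0, 0], [1, -20, 5.5, 0, 0], [1, 0, 0, 0, -10], [1, 0, 0, 0, -10], [1, 0, 0, 0, -10], [1, 0, 0, 10, 0], [1, 0, 0, 10, 0], [1, 0, 0, 8, 0], [1, 0, 0, 0, 0]])

```text
time_s: 11.95
eef_pos: [459.5, -187.4, 138.2]
ee_rot: [-0.001, 0.582, 0.813, 0.0]
force: [0.1, -0.7, -1.5]
grip_width: -0.002
grip_force: 0.0
```

```bash
python3 - <<'E'
from h import *
plan([532.1,-144.3],198.7,18,82)
E
```

```text
t 11.95 pos [ 459.5 -187.4  138.2] yaw 108.8 want yaw 108.69999999999999 shift tool xy [-0.4  0.6] turn 0.1 F [ 0.1 -0.7 -1.5] w -0.0019285560574660505
```

Emit:
apply_moves(commands=[[1, 7.2, -1.3, 0, 5], [1, 7.2, -1.3, 0, 5], [1, 7.2, -1.3, 0, 5], [1, 7.2, -1.3, 0, 5], [1, 0, 0, 0, 0]])

```text
time_s: 12.58
eef_pos: [449.2, -160.3, 139.3]
ee_rot: [0.0, 0.714, 0.7, 0.0]
force: [0.4, -0.5, -0.8]
grip_width: -0.001
grip_force: 0.0
```

```bash
python3 - <<'E'
from h import *
plan([532.1,-144.3],178.7,18,82)
c=imaging.calibration("wrist")
b=imaging.capture("wrist");
for k in range(4):
    a=np.radians(8.7+90*k);P=[532.1+84*np.cos(a),-144.3+84*np.sin(a),161]
    p=c["world_to_cam"]@[*P,1];q=c["camera_matrix"]@(p[:3]*[1,-1,-1]);cv2.drawMarker(b,tuple(int(v) for v in q[:2]/q[2]),(255,0,0),0,12,2)
cv2.imwrite("pics/w6.png",b)
print(c["world_to_cam"].round(3).tolist())
E
```

```text
t 12.575 pos [ 449.2 -160.3  139.3] yaw 88.9 want yaw 88.69999999999999 shift tool xy [-0.1  0.5] turn 0.2 F [ 0.4 -0.5 -0.8] w -0.0007028353311941134
[[1.0, -0.02, -0.0, -451.033], [0.019, 0.953, -0.301, 160.259], [0.006, 0.301, 0.954, -256.42], [0.0, 0.0, 0.0, 1.0]]
```

View pics/w6.png

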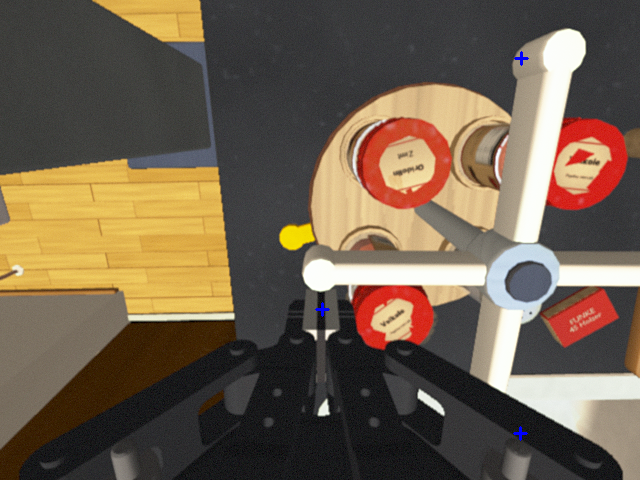

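Contact confirmed: the arm end at (320,270) is now ahead of the fingertips, and the handle is about 10° clockwise of its old marks. I'll continue the arc slightly lower. The 10 views are used up, so from here I measure numerically.

Emit:
apply_moves(commands=[[1, 7.2, -1.3, 3, 5], [1, 7.2, -1.3, 0, 5], [1, 7.2, -1.3, 0, 5], [1, 7.2, -1.3, 0, 5], [1, 7.2, -1.3, 0, 5], [1, 7.2, -1.3, 0, 5], [1, 0, 0, 0, 0]])

```text
time_s: 13.5
eef_pos: [451.9, -117.2, 136.1]
ee_rot: [0.0, 0.871, 0.492, 0.0]
force: [0.0, 0.3, 0.7]
grip_width: -0.001
grip_force: 0.0
```

```bash
cat >> h.py <<'E'
AX=np.array([532.1,-144.3])
def arms():
    "white-arm angle (mod 90) from the wrist picture, rectified onto the arm-top plane"
    c=imaging.calibration("wrist");im=imaging.capture("wrist");K=c["camera_matrix"];M=c["world_to_cam"]
    H,S,V=cv2.split(cv2.cvtColor(im,cv2.COLOR_BGR2HSV));m=((S<45)&(V>190))
    v,u=np.nonzero(m);R=M[:3,:3];o=-R.T@M[:3,3]
    d=(np.linalg.inv(K)@np.stack([u,v,np.ones_like(u)])*np.array([[1],[-1],[-1]])).T@R
    P=o+d*((161-o[2])/d[:,2])[:,None];q=P[:,:2]-AX;r=np.hypot(*q.T);k=(r>25)&(r<88)
    a=np.degrees(np.arctan2(q[k,1],q[k,0]))%360
    h,_=np.histogram(a,bins=72,range=(0,360));print("white hist deg:px",[(i*5+2,int(n)) for i,n in enumerate(h) if n>60])
    t=np.degrees(np.angle(np.mean(np.exp(4j*np.radians(a)))))/4%90;print("arm angle mod 90:",t.round(1),"n",k.sum())
E
python3 - <<'E'
from h import *
plan(AX,148.7,18,82);arms()
E
```

```text
t 13.5 pos [ 451.9 -117.2  136.1] yaw 58.9 want yaw 58.69999999999999 shift tool xy [0.5 0.6] turn 0.2 F [0.  0.3 0.7] w -0.0005009664174550981
white hist deg:px [(57, 2060), (62, 2281), (67, 333), (142, 509), (147, 1721), (152, 808), (232, 278), (237, 437), (242, 491), (247, 488), (252, 545), (257, 533), (262, 515), (267, 524), (272, 523), (277, 539), (282, 567), (287, 597), (292, 642), (297, 657), (302, 518), (307, 388), (312, 265), (317, 139), (327, 364), (332, 374), (337, 204)]
arm angle mod 90: 61.0 n 17763
```

The handle is following: the pushed arm is at about 149°, matching the finger. Continuing.

Emit:
apply_moves(commands=[[1, 7.2, -1.3, 0, 5], [1, 7.2, -1.3, 0, 5], [1, 7.2, -1.3, 0, 5], [1, 7.2, -1.3, 0, 5], [1, 7.2, -1.3, 0, 5], [1, 7.2, -1.3, 0, 5], [1, 7.2, -1.3, 0, 5], [1, 7.2, -1.3, 0, 5], [1, 7.2, -1.3, 0, 5], [1, 7.2, -1.3, 0, 5], [1, 7.2, -1.3, 0, 5], [1, 7.2, -1.3, 0, 5], [1, 7.2, -1.3, 0, 5], [1, 7.2, -1.3, 0, 5], [1, 7.2, -1.3, 0, 5], [1, 7.2, -1.3, 0, 5], [1, 0, 0, 0, 0]])

```text
time_s: 15.68
eef_pos: [543.8, -61.2, 135.9]
ee_rot: [0.0, 0.983, -0.183, 0.0]
force: [-0.5, 0.1, -0.6]
grip_width: 0.002
grip_force: 0.0
```

```bash
python3 - <<'E'
from h import *
plan(AX,68.7,18,82);arms()
im=imaging.capture("top");H,S,V=cv2.split(cv2.cvtColor(im,cv2.COLOR_BGR2HSV))
r=np.zeros(H.shape,bool);r[190:345,280:435]=1
for c,a in cents((S<45)&(V>200)&r,15):
    d=ray("top",c,161)-AX;print("white",c.round(),a,np.degrees(np.arctan2(d[1],d[0])).round(1)%360,np.hypot(*d).round(1))
for c,a in cents((H>20)&(H<34)&(S>150)&r,10):
    d=ray("top",c,8)-AX;print("yel",c.round(1),a,np.degrees(np.arctan2(d[1],d[0])).round(1)%360,np.hypot(*d).round(1))
E
```

```text
t 15.675 pos [543.8 -61.2 135.9] yaw -21.1 want yaw -21.299999999999997 shift tool xy [ 1.3 -0.3] turn 0.2 F [-0.5  0.1 -0.6] w 0.0018862151317713214
white hist deg:px [(62, 603), (67, 1731), (72, 913), (87, 78), (152, 319), (157, 408), (162, 203), (242, 215), (247, 456), (252, 415), (257, 105), (307, 61), (312, 134), (317, 258), (322, 260), (332, 94), (337, 2325), (342, 2053), (347, 245), (357, 84)]
arm angle mod 90: 68.2 n 11304
white [370. 231.] 205 338.8 64.4
white [388. 278.] 288 249.2 52.1
yel [365.9 323.2] 163 193.7 107.8
```

Arms are at about 69°, so the salt is near 204°. The pointer, now unobscured, is at 193.7°, which leaves about 10°.

Emit:
apply_moves(commands=[[1, 7.2, -1.3, 0, 5], [1, 7.2, -1.3, 0, 5], [1, 0, 0, 0, 0], [1, -15, 0, 0, 0], [1, 0, 0, -30, 0], [1, 0, 0, -40, 0], [1, 0, 50, -30, 0], [1, 0, -60, -10, 0], [1, 0, -60, 0, 0], [1, 0, -60, 0, 0], [1, 0, 0, 0, 0]])

```text
time_s: 17.15
eef_pos: [612.8, 57.9, 245.1]
ee_rot: [-0.0, 0.964, -0.265, -0.0]
force: [0.7, -1.1, 0.4]
grip_width: 0.004
grip_force: 0.0
```

```bash
python3 - <<'E'
from h import *
plan(AX,58.7,18,82)
for n,bx in(("top",(190,345,280,435)),("scene",(200,345,300,440))):
    im=imaging.capture(n);cv2.imwrite(f"pics/{n}f.png",im);H,S,V=cv2.split(cv2.cvtColor(im,cv2.COLOR_BGR2HSV))
    r=np.zeros(H.shape,bool);r[bx[0]:bx[1],bx[2]:bx[3]]=1
    for k,m,z in(("white",(S<45)&(V>200),161),("red",((H<5)|(H>174))&(S>160),124),("yel",(H>20)&(H<34)&(S>150),8),("grey",(S<70)&(V>110)&(V<200),108)):
        for c,a in cents(m&r,25):
            d=ray(n,c,z)-AX;print(n,k,c.round(1),a,np.degrees(np.arctan2(d[1],d[0])).round(1)%360,np.hypot(*d).round(1))
E
```

```text
t 17.15 pos [612.8  57.9 245.1] yaw -30.8 want yaw -31.299999999999997 shift tool xy [ 16.9 132.8] turn 0.5 F [ 0.7 -1.1  0.4] w 0.003637356027627765
top white [356.8 267.8] 1231 85.9 0.8
top red [407.3 194.6] 157 323.2 155.0
top red [344.  238.1] 132 19.4 54.6
top red [388.8 258.9] 307 283.9 58.8
top red [321.3 276.5] 285 102.4 60.0
top yel [366.  323.2] 162 193.8 107.7
top grey [370.1 238.5] 94 331.0 58.1
top grey [311.2 241.5] 25 57.1 88.6
top grey [374.8 254.5] 25 302.8 42.1
top grey [356.9 266.5] 68 306.8 4.6
top grey [339.3 290.4] 96 143.3 46.8
top grey [400.4 292.5] 42 240.5 88.9
top grey [361.1 301. ] 319 189.2 57.4
scene white [357.4 218.5] 59 334.7 38.9
scene white [322.1 245. ] 99 61.1 78.7
scene red [337.3 219.8] 235 347.0 84.9
scene grey [306.5 203.1] 112 351.4 168.9
scene grey [353.3 217.7] 82 323.5 93.1
scene grey [317.  250.9] 49 36.5 84.7
```

Red lids are at 283.9° and 102.4°, so the salt well is at about 193° with the pointer at 193.8°. The arm is clear at z 245, so I'm handing in.

```bash
python3 -c "
from rig import ctrl
print(ctrl.finish_job())"
```

```text
the job is handed in; nothing more can be done
None
```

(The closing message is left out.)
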